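# Take a reading of a specimen under the ratchet sensor stand

## Task

Raise the sensor head of the ratchet stand until its pawl holds it on the top tooth, then set the carrier with the round specimen squarely on the rubber pad, centred under the head and with its handle towards the front of the stand. Lift the pawl and keep it up so that the head sinks by itself until it rests on the specimen, let the pawl go, and press the button on the meter. Do not disturb the glassware and the other things standing about.

Things in the scene. Friction and masses are not known exactly. Their poses are not given: they have to be found in the camera images.
- stand: Fixed ratchet stand. Origin: centre of the underside of its grey base, 190 (x) x 270 (y) x 15 mm; x points from its front to its back, y to the left as seen from the front, z up. A toothed steel rail in an aluminium guide (145 mm tall) stands at x +30, y +75; an arm (22 mm wide, 16 thick) on the rail's top runs to the head at x +30, y -55 and rides with the rail.
- rail (a joint): Lift of rail, arm and head, m: 0 lowest, 0.073 end stop. The pawl holds it at 0, 0.016, 0.032, 0.048 or 0.064 (top tooth); lift 4 to 6 mm beyond to pass a tooth, then it sinks back onto the pawl when let go. Moving weight 4.7 N; a damper (80 N per m/s) lets it sink at 55 mm/s once the pawl is lifted and resists lifting too. Starts anywhere below 0.025 and settles on a tooth.
- head: White upright barrel of the sensor head, 56 mm diameter and 110 mm tall, on the arm. Its steel foot, 32 mm diameter, looks out 10 mm below it. Origin: on the rail's axis at table level when the rail reads 0; use the points. Axes as the stand's.
- lift_grip (a point): Point to grasp on the upright grey grip on top of the arm, midway between rail and barrel: a fin 26 mm (stand x) x 12 mm (stand y) x 36 mm tall; the point is 12 mm below its top (24 mm above the arm) on its centre line. It is 190 mm above the table when the rail reads 0 and rises with it.
- head_foot (a point): Centre of the underside of the head's foot, 30 mm above the table when the rail reads 0, 94 mm on the top tooth.
- pawl (a joint): Angle of the pawl, rad: 0 with its nose fully in under a tooth, grows as it is lifted, 0.6 at most; clear of the teeth above about 0.2. A spring pushes it back (about 2 N at the knob). Let go while the head rests on the specimen, it lies against a tooth's slope at about 0.08.
- pawl_knob (a point): Centre of the black cylindrical knob (16 mm diameter, 26 mm long along the stand's y) ending the pawl's lever in front of the rail. At pawl angle 0 it is 85 mm in front of (stand -x) and 48 mm below the hinge, 84 mm above the table. It lifts on an arc about the hinge: at 0.4 rad it is 29 mm higher and 12 mm farther to the front.
- pad (a point): Centre of the top of the black rubber pad (75 x 70 mm, 17 mm above the table) on the base plate straight under the head's foot. Axes as the stand's.
- carrier_round: Loose grey carrier, about 130 g, with a round aluminium specimen (40 mm diameter). Origin: centre of the underside of its block, 60 (x) x 56 (y) x 22 mm; specimen on the block's centre, its top 37 mm above the underside. Handle: an upright fin at the -x end. Starts on the table, handle roughly towards the robot.
- specimen_top (a point): Centre of the top of the round specimen, over the carrier's origin.
- carrier_square: The other carrier, the same but with a square specimen (36 x 36 mm). To be left alone. Origin as the other's; the two may stand in each other's places.
- meter: Fixed white meter box, 90 x 110 x 36 mm, origin at the centre of its underside.
- read (a joint): Travel of the meter's button, m: 0 up, 0.006 fully down (about 5 N). It counts as pressed from 0.004.
- read_top (a point): Centre of the top of the grey round button (26 mm diameter), 58 mm above the table, at the box's front (-22 mm on the meter's x).
- beaker: Bystander: glass beaker, 66 mm diameter, 85 mm tall. Origin: centre of the underside.
- cup_small: Bystander: small glass cup, 48 mm diameter, 55 mm tall. Origin: centre of the underside.
- wash_bottle: Bystander: white bottle, 60 mm diameter, 150 mm tall. Origin: centre of the underside.
- dish: Bystander: white dish, 90 mm diameter, 15 mm tall. Origin: centre of the underside.
- weight: Bystander: brass weight, 28 mm diameter, 40 mm tall. Origin: centre of the underside.
- vial: Bystander: small amber jar, 32 mm diameter, 55 mm tall. Origin: centre of the underside.
- pawl_hinge (a point): Fixed hinge axis of the pawl, parallel to the stand's y: at stand x +39, y +75, 132 mm above the table.
- handle (a point): Point to grasp on the round-specimen carrier's handle, a fin 24 (x) x 12 (y) mm with its top 60 mm above the underside: on its centre line, 50 mm from the origin along the carrier's -x and 42 mm above the underside. With the carrier on the pad, an upright gripper over the handle would hit the barrel: lean it 25 to 45 degrees, body towards the front.
Mind the look-alikes: they are no part of the job. What is shaped like the carrier_round but red is not meant.

How it is judged:
By the outcome, as a careful person would: the job done as asked, in the order asked, and still so for the second after the job is handed in, with the robot touching nothing.
It also fails if it takes over 66 s, if anything falls off the work surface, if the arm or the gripper's body presses on something with over 40 N, if the wrist force passes 120 N, or if a joint passes its speed limit or range.

## Robot

A 6-joint arm with a two-finger parallel gripper is mounted at the origin on the work surface. World frame = base frame: x ahead of the robot, y to its left, z up, the work surface at z = 0. Lengths are in m, angles in rad, forces in N, time in s.
With the tool pointing down it reaches from about 0.25 to 0.725 m from the base axis. Payload 4 kg.
Tool frame: the origin (TCP) lies between the finger pads; the fingertips stand 11 mm ahead of it and the grasp point (between the pads) lies 8 mm behind it (env.tip_extent is the distance from the TCP to the fingertips, in m); z points along the fingers, y is the line along which they close (so a half turn about z gives the same grasp; the last joint's range is limited). The gripper opens to 85 mm and grips with 20 to 120 N. Pads are 22 mm wide; open, the fingers measure 114 mm over their backs; the gripper's body (76 mm by 85 mm) begins 54 mm behind the grasp point. The pads swing forward as they close: fully open they stand 13 mm farther back than shut.
Start: joints at [-1.11, 0.241, 0.005, 1.335, 0, 1.571], TCP at [0.222, -0.448, 0.242] pointing down, gripper open.
Joint ranges: [-2.72, 2.72], [-1.05, 1.87], [-1.09, 1.28], [-1.99, 2.15], [-1.42, 1.44], [-3.14, 3.14]. Speed limits (rad/s): [2.79, 2.79, 3.14, 3.14, 3.14, 3.14].

## Interface

Orientations are given as a unit quaternion [w, x, y, z].
In Python, from station import env, snapshot, camera_info, job_done gives the robot as it stands. The module is installed in compiled form; this text tells all that it offers.
- The arm moves only by the tool jog_arm, never from a script. Its argument "series" is a list of rows, each an object with "translation": the shift along the tool's x, y, z in mm, a list of three; "yaw": the turn about the tool's z in degrees; "claw": the finger opening in mm, from 0 to 85.4. A call has 1 to 10 rows; each row is the pose to reach, as a shift and turn from the pose commanded when the call began, along the tool's axes at that moment; what a row does not reach only later rows make up. A row lasts 1/12 s, in which the tool goes at most 41.7 mm and 7.16 degrees, less where a joint would pass 70% of its speed; a pose out of reach is approached as far as the arm can. A call with a gripper value outside its range is refused whole. The fingers move at their own pace and stop on an object; the grip force is fixed at half the most. Time passes only in rows, so rows that repeat a pose let the fingers close. It gives the time, the measured TCP pose, the force, the opening and the grip force at its end, in the units of the state.
- env.sense(): the state, without advancing time (a new reading comes with each control period).
- snapshot(name): name is "side" or "top"; returns (picture, depth): 480x640x3 uint8, red, green, blue; 480x640 float32, m along the optical axis (not along the pixel's ray), 0 where there is no reading.
- camera_info(name): a dict with "K" (3x3 intrinsics, pixels), "extrinsics" (4x4, takes a point from camera to world coordinates). Camera axes: x right, y down, z forward; pixel columns grow to the right and rows downward; lengths in m; the calibration is good to about 2 mm. A picture is of the moment at which its call begins. camera_info takes no time and is no camera call.
- job_done(): hands the job in; it is judged then, once.
The state is a dict: "clock": time; "qpos": joint angles; "dq": joint speeds; "effort": joint torques, N m; "tcp_pos": TCP position; "eef_rot": TCP orientation; "contact_force": force on the tool from outside, world axes, zero at the start; "moment": the same for the moment, N m; "gripper_width": opening from 0.0 (shut) to 1.0 (fully open); "finger_force": force on a finger pad.
Only numpy, scipy, OpenCV 4.12 (cv2) and the standard library are available. Lean on these libraries where they do the work, as an engineer would, in place of code of your own. Each camera call takes 0.05 s, during which the arm holds its last target. There are 200 camera calls.

## Working session

There is one attempt and no reset: what is moved stays moved. The work goes in short steps, Python scripts to look and compute and a tool call to move; the robot and the scene stay as the last step left them, time stands still between calls to the robot, and variables do not carry over. Pictures are saved under pics/ and viewed, at most 12 in all, crops included, and the job is handed in when it is done.

Besides the shell and the picture viewer there is one more tool, called after "Request:" as name([rows], argument=value, ...), one row to a line, values as JSON. jog_arm: Moves the arm, as the interface text tells. Its arguments: {"type":"object","properties":{"series":{"type":"array"}},"required":["series"]}

```bash
mkdir -p pics; python3 - <<'E'
from station import env, snapshot, camera_info
import numpy as np, cv2
for n in("top","side"):
    p,d=snapshot(n); c=camera_info(n); np.savez(f"{n}0.npz",p=p,d=d,K=c["K"],E=c["extrinsics"])
    cv2.imwrite(f"pics/{n}0.png",p[:,:,::-1]); print(n,c["K"],np.round(c["extrinsics"],4))
s=env.sense(); print(s, env.tip_extent)
E
```

```text
top [[614.54182822   0.         320.89044701]
 [  0.         614.54182822 236.70342374]
 [  0.           0.           1.        ]] [[ 0.0083 -0.9917  0.1281  0.3439]
 [-0.9999 -0.0072  0.0088 -0.0181]
 [-0.0078 -0.1282 -0.9917  1.4423]
 [ 0.      0.      0.      1.    ]]
side [[594.75553869   0.         304.88956031]
 [  0.         594.75553869 228.78358353]
 [  0.           0.           1.        ]] [[ 0.9305 -0.2768  0.2401  0.2094]
 [-0.3663 -0.684   0.6309 -0.8348]
 [-0.0104 -0.675  -0.7378  1.0638]
 [ 0.      0.      0.      1.    ]]
{'clock': 0.1, 'qpos': array([-1.11001417e+00,  2.41333544e-01,  3.84205999e-03,  1.33520311e+00,
       -7.83912947e-06,  1.57080715e+00]), 'dq': array([ 8.36479450e-05, -9.24213111e-04,  3.06585035e-03,  1.70028995e-04,
        1.72099932e-03, -1.95982919e-04]), 'effort': array([-2.81051980e-04, -3.73136294e+01,  2.53010577e+01,  1.08366806e-02,
       -7.18456999e-05, -1.86200282e-05]), 'tcp_pos': array([ 0.22207587, -0.44735699,  0.24149756]), 'eef_rot': array([-9.23157695e-04,  9.73577959e-01,  2.28352920e-01, -2.20563318e-04]), 'contact_force': array([ 0.35909501, -0.08790631,  0.2452114 ]), 'moment': array([-0.04803472, -0.03598738,  0.0185495 ]), 'finger_force': 0.0, 'gripper_width': 1.0023882299495617} 0.011
```

View pics/top0.png

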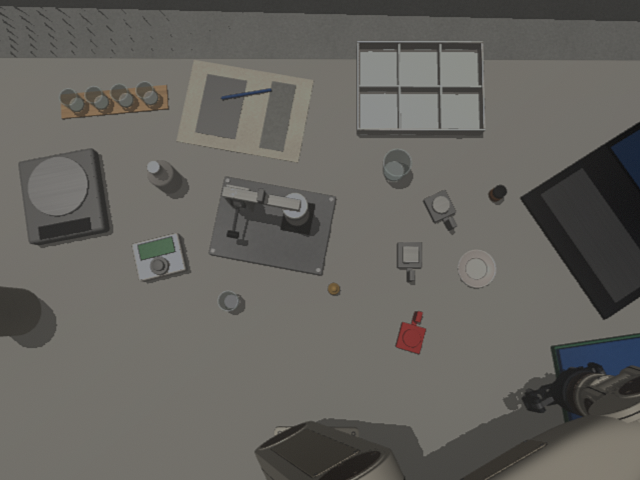

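View pics/side0.png

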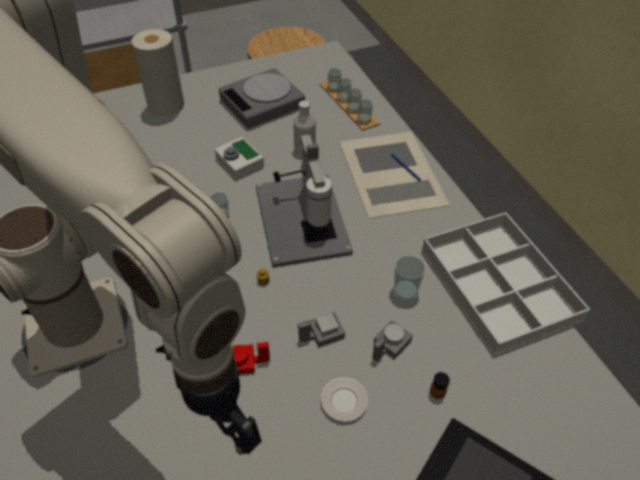

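Top view: stand base around (272,225), rail/arm (262,198), barrel (295,207), pawl knob (234,234), meter (160,257) with button (159,266). Carrier candidates are grey (440,207) with a round specimen, grey (410,255) with a square specimen, and red (411,337), which is the look-alike. I take (440,207) and will confirm it in an enlarged crop.

```bash
cat > h.py <<'E'
import numpy as np, cv2
from scipy.spatial.transform import Rotation as R
from station import env, snapshot, camera_info
def shot(n):
    p,d=snapshot(n); c=camera_info(n); return p,d,np.array(c["K"]),np.array(c["extrinsics"])
def ray(uv,z,K,E):
    uv=np.atleast_2d(np.asarray(uv,float)); d=np.c_[(uv-K[:2,2])/K[0,0],np.ones(len(uv))]@E[:3,:3].T
    return E[:3,3]+d*((z-E[2,3])/d[:,2])[:,None]
def pix(P,K,E):
    c=(np.atleast_2d(P)-E[:3,3])@E[:3,:3]; return c[:,:2]/c[:,2:]*K[0,0]+K[:2,2]
def cloud(d,K,E):
    v,u=np.mgrid[:480,:640]; c=np.dstack([(u-K[0,2])/K[0,0]*d,(v-K[1,2])/K[0,0]*d,d]); P=c@E[:3,:3].T+E[:3,3]; P[d==0]=np.nan; return P
def delta(p,q=None):
    "shift in mm in the present tool axes from measured pose to p"
    s=env.sense(); w=s["eef_rot"]; r=R.from_quat([w[1],w[2],w[3],w[0]]); return np.round(r.inv().apply(np.array(p)-s["tcp_pos"])*1000,1)
E
python3 - <<'E'
from h import *
z=np.load("top0.npz"); p,d,K,E=[z[k] for k in "pdKE"]
a=cv2.resize(p[165:285,200:340],(560,480),interpolation=cv2.INTER_CUBIC)
b=cv2.resize(p[185:280,390:450],(240,380),interpolation=cv2.INTER_CUBIC)
im=np.zeros((480,800,3),np.uint8); im[:,:560]=a; im[:380,560:]=b
cv2.imwrite("pics/crop0.png",np.clip(im[:,:,::-1].astype(int)*1.6,0,255).astype(np.uint8))
P=cloud(d,K,E); print("table z",np.nanmedian(P[300:400,100:200,2]))
def m(box,lo,hi,name):
    u0,v0,u1,v1=box; s=P[v0:v1,u0:u1]; k=(s[...,2]>lo)&(s[...,2]<hi)
    q=s[k]; vv,uu=np.nonzero(k)
    r=cv2.minAreaRect((q[:,:2]*1000).astype(np.float32)) if len(q)>3 else None
    print(name,len(q),np.round(np.nanmean(q,0),4),np.round(uu.mean()+u0,1),np.round(vv.mean()+v0,1),np.round(r,1) if 0 else r)
m((200,165,345,285),.008,.02,"base")
m((425,190,460,235),.012,.028,"Rblock");m((425,190,460,235),.03,.045,"Rspec");m((425,190,460,235),.05,.07,"Rhandle")
m((395,240,425,290),.012,.028,"Sblock");m((395,240,425,290),.03,.045,"Sspec");m((395,240,425,290),.05,.07,"Shandle")
m((125,225,190,285),.026,.045,"meter");m((125,225,190,285),.05,.07,"button")
m((220,175,310,220),.19,.24,"grip/top");m((220,175,310,220),.15,.19,"arm"),m((220,225,242,245),.07,.1,"knob")
E
```

```text
table z -0.0010977434576713296
base 6889 [0.5426 0.1053 0.0139] 273.8 230.5 ((547.0049438476562, 102.20360565185547), (338.4413757324219, 223.3594512939453), 84.3389663696289)
Rblock 394 [ 0.5995 -0.2811  0.0205] 438.7 207.1 ((589.8684692382812, -288.822265625), (92.53468322753906, 57.549949645996094), 24.55780029296875)
Rspec 246 [ 0.6002 -0.2832  0.036 ] 440.8 205.7 ((584.0487060546875, -285.95831298828125), (81.10517883300781, 37.84148025512695), 11.156847953796387)
Rhandle 64 [ 0.5588 -0.3031  0.0585] 451.7 221.9 ((558.7885131835938, -303.51617431640625), (23.75054359436035, 13.578948020935059), 22.763181686401367)
Sblock 400 [ 0.4839 -0.2092  0.0207] 408.5 256.0 ((471.61065673828125, -210.61099243164062), (57.1454963684082, 91.78305053710938), 89.64456939697266)
Sspec 254 [ 0.4862 -0.2093  0.036 ] 409.4 254.3 ((466.7145080566406, -209.87362670898438), (78.88374328613281, 35.17147445678711), 0.25657564401626587)
Shandle 64 [ 0.4372 -0.2102  0.0587] 411.4 275.0 ((437.29986572265625, -210.6734619140625), (22.623865127563477, 12.354194641113281), 0.2782534956932068)
meter 1643 [0.4793 0.3692 0.0352] 158.1 255.5 ((477.3364562988281, 370.725341796875), (90.34327697753906, 111.7787094116211), 14.728750228881836)
button 120 [0.4566 0.364  0.0555] 157.5 264.6 ((457.29608154296875, 361.8790283203125), (37.88793182373047, 33.30509567260742), 45.91176986694336)
grip/top 104 [0.5863 0.1165 0.2122] 260.5 195.6 ((588.0830078125, 117.50859832763672), (26.474634170532227, 17.238880157470703), 8.025277137756348)
arm 1157 [0.583  0.0976 0.175 ] 271.3 200.6 ((583.2802124023438, 113.14696502685547), (180.6707763671875, 54.49576950073242), 83.30390930175781)
knob 109 [0.5263 0.1911 0.0883] 232.3 232.7 ((530.4793090820312, 190.65914916992188), (26.958141326904297, 27.878787994384766), 79.46602630615234)
```

View pics/crop0.png

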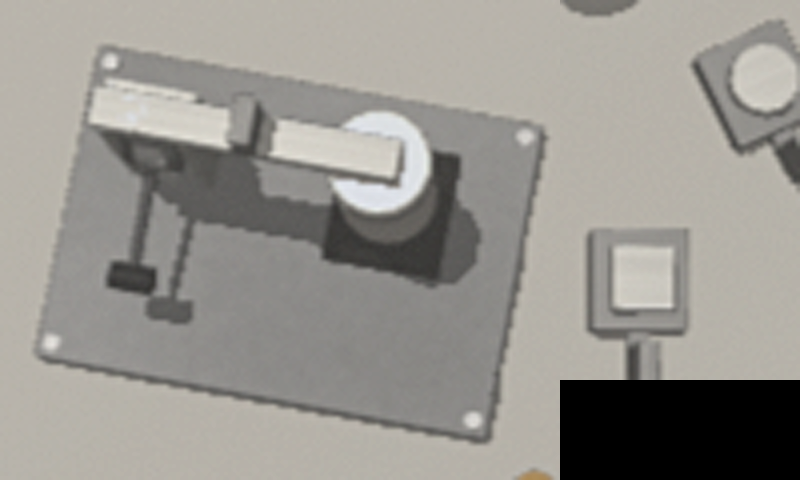

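The crop confirms it: the carrier at (440,205) has the round specimen, the one at (410,255) the square one, and neither is red. Next I measure the stand, the carrier and the meter.

```bash
python3 - <<'E'
from h import *
z=np.load("top0.npz"); p,d,K,E=[z[k] for k in "pdKE"]; P=cloud(d,K,E)
g=cv2.cvtColor(p,cv2.COLOR_RGB2GRAY)
# screws
S=[]
for u,v in [(227.5,180.5),(331.5,199),(318.5,270),(212.5,250.5)]:
    b=g[int(v)-4:int(v)+5,int(u)-4:int(u)+5].astype(float); w=np.clip(b-np.median(b)-15,0,None); vv,uu=np.mgrid[-4:5,-4:5]
    S.append([int(u)+(w*uu).sum()/w.sum(),int(v)+(w*vv).sum()/w.sum()])
W=ray(S,.016,K,E)[:,:2]; c=W.mean(0); dx=(W[0]+W[1]-W[2]-W[3]); yaw=np.arctan2(dx[1],dx[0]); dy=(W[0]+W[3]-W[1]-W[2]); yaw2=np.arctan2(-dy[0],dy[1])
print(np.round(S,1),"stand",c,np.degrees([yaw,yaw2]),"spans",np.linalg.norm(dx)/2,np.linalg.norm(dy)/2)
# brightness ray methods
def thr(box,lo,hi,zz,name):
    u0,v0,u1,v1=box; k=((g[v0:v1,u0:u1]>=lo)&(g[v0:v1,u0:u1]<=hi)).astype(np.uint8)
    n,l,st,ce=cv2.connectedComponentsWithStats(k); i=1+np.argmax(st[1:,4]); print(name,st[i],ce[i]+[u0,v0],ray(ce[i]+[u0,v0],zz,K,E))
print(g[205,425:460],g[222,440:460])
thr((428,192,456,218),118,255,.037,"spec")
yw=(yaw+yaw2)/2; Rz=np.array([[np.cos(yw),-np.sin(yw)],[np.sin(yw),np.cos(yw)]])
w=lambda x,y:c+Rz@[x,y]
for n,a in dict(grip=(30,10,.202),grip16=(30,10,.218),knob=(-46,75,.092),pad=(30,-55,.017)).items():
    q=w(a[0]/1e3,a[1]/1e3); print(n,q,pix([*q,a[2]],K,E))
s=P[175:220,250:275].reshape(-1,3); print("fin top",np.sort(s[:,2])[-40:].round(3))
f=s[s[:,2]>np.sort(s[:,2])[-15]-.004]; print(f.mean(0))
h=P[190:235,425:460].reshape(-1,3); f=h[h[:,2]>.053]; print("handle",np.median(f,0),(f.min(0)+f.max(0))/2)
h=P[225:285,125:190].reshape(-1,3); f=h[h[:,2]>.0535]; print("button",np.median(f,0),(f.min(0)+f.max(0))/2,len(f))
for n,b in dict(cup=(218,288,245,315),brass=(325,280,345,297),bottle=(140,150,180,195),beaker=(380,145,415,185)).items():
    h=P[b[1]:b[3],b[0]:b[2]].reshape(-1,3); f=h[h[:,2]>.02]; print(n,np.nanmedian(f,0),f[:,2].max())
E
```

```text
[[227.  179.6]
 [331.1 198.5]
 [317.8 269.6]
 [212.2 250. ]] stand [0.55703095 0.10974973] [-10.08318225 -10.07773208] spans 0.17072960936727583 0.251113793313129
[ 56  51  81  91  92  92  80  84 116 128 126 125 127 126 125 123 122 122
 122 122 122 122 123 123 108  89  85  86 102 113 113 112 112 111 112] [106 113 110  80  53  48  46  46  47  48  77  93  93  87  86  92 107 112
 112 111]
spec [  6   4  15  16 188] [440.89361702 203.96808511] [[ 0.60396818 -0.2832208   0.037     ]]
grip [0.58831815 0.11434443] [[262.10930488 195.62376431]]
grip16 [0.58831815 0.11434443] [[261.29959197 194.09004093]]
knob [0.52486837 0.19164337] [[231.81788263 233.13040589]]
pad [0.57694114 0.05034784] [[297.30449731 215.87586114]]
fin top [0.217 0.217 0.217 0.217 0.217 0.217 0.217 0.217 0.218 0.218 0.218 0.218
 0.218 0.218 0.219 0.219 0.219 0.219 0.219 0.219 0.219 0.219 0.219 0.219
 0.219 0.22  0.221 0.221 0.221 0.222 0.223 0.223 0.224   nan   nan   nan
   nan   nan   nan   nan]
[0.58781525 0.11736401 0.21840658]
handle [ 0.55886635 -0.30332071  0.05867817] [ 0.55817691 -0.30315974  0.05913487]
button [0.45567436 0.36498788 0.05730713] [0.45551583 0.36737627 0.05928001] 81
cup [0.37861982 0.21417679 0.04638542] 0.0589126634674344
brass [ 0.40796946 -0.03427146  0.02834183] 0.046748468194540704
bottle [0.65152212 0.34761829 0.09942503] 0.15640901438114452
beaker [ 0.70410917 -0.17982043  0.06276975] 0.09091059482135533
```

```bash
cat >> h.py <<'E'
C=np.array([.5570,.1097]); YAW=np.radians(-10.08)
def st(x,y,z):
    "stand coords mm -> world m"
    c,s=np.cos(YAW),np.sin(YAW); return np.array([C[0]+(c*x-s*y)/1e3,C[1]+(s*x+c*y)/1e3,z/1e3])
def go(p,phi):
    "shift (tool mm) and yaw (deg) from the measured pose to p with the tool's y at world heading phi"
    w=env.sense()["eef_rot"]; y=R.from_quat([w[1],w[2],w[3],w[0]]).as_matrix()[:,1]
    h=np.degrees(np.arctan2(y[1],y[0])); return delta(p), round(-((phi-h+180)%360-180),2)
E
python3 -c "
from h import *
print(go(st(30,10,300),79.92))"
```

```text
(array([ 577.8, -340.4,  -57.9]), np.float64(-143.52))
```

Request:
jog_arm([
  {"translation": [578, -341, -60], "yaw": -143.5, "claw": 60},
  {"translation": [578, -341, -60], "yaw": -143.5, "claw": 60},
  {"translation": [578, -341, -60], "yaw": -143.5, "claw": 60},
  {"translation": [578, -341, -60], "yaw": -143.5, "claw": 60},
  {"translation": [578, -341, -60], "yaw": -143.5, "claw": 60},
  {"translation": [578, -341, -60], "yaw": -143.5, "claw": 60},
  {"translation": [578, -341, -60], "yaw": -143.5, "claw": 60},
  {"translation": [578, -341, -60], "yaw": -143.5, "claw": 60},
  {"translation": [578, -341, -60], "yaw": -143.5, "claw": 60},
  {"translation": [578, -341, -60], "yaw": -143.5, "claw": 60},
])

```text
clock: 0.93
tcp_pos: [0.4491, -0.098, 0.2794]
eef_rot: [-0.0, 0.654, 0.757, -0.0]
contact_force: [1.9, -1.3, 0.3]
gripper_width: 0.702
finger_force: 0.0
```

```bash
python3 -c "
from h import *
print(go(st(30,10,300),79.92),env.sense()['qpos'],env.sense()['tcp_pos'])"
```

```text
(array([189.7, 168.6, -20.7]), np.float64(-71.54)) [-2.14754325e-01  1.47144127e-01 -1.52588872e-02  1.40879594e+00
 -1.25792354e-04  1.20975509e+00] [ 0.44914131 -0.09800339  0.27937859]
```

Request:
jog_arm([
  {"translation": [190, 169, -21], "yaw": -71.5, "claw": 60},
  {"translation": [190, 169, -21], "yaw": -71.5, "claw": 60},
  {"translation": [190, 169, -21], "yaw": -71.5, "claw": 60},
  {"translation": [190, 169, -21], "yaw": -71.5, "claw": 60},
  {"translation": [190, 169, -21], "yaw": -71.5, "claw": 60},
  {"translation": [190, 169, -21], "yaw": -71.5, "claw": 60},
  {"translation": [190, 169, -21], "yaw": -71.5, "claw": 60},
  {"translation": [190, 169, -21], "yaw": -71.5, "claw": 60},
  {"translation": [190, 169, -21], "yaw": -71.5, "claw": 60},
  {"translation": [190, 169, -21], "yaw": -71.5, "claw": 60},
])

```text
clock: 1.77
tcp_pos: [0.5894, 0.1124, 0.2992]
eef_rot: [-0.001, 0.088, 0.996, -0.0]
contact_force: [-0.3, 0.3, -0.3]
gripper_width: 0.703
finger_force: 0.0
```

```bash
python3 -c "
from h import *
print(go(st(30,11,199),79.92),env.sense()['tcp_pos'])"
```

```text
(array([  1.3,   2.8, 100.2]), np.float64(0.02)) [0.58943582 0.11235591 0.29922399]
```

Request:
jog_arm([
  {"translation": [1, 2, 40], "yaw": 0, "claw": 50},
  {"translation": [1, 2, 75], "yaw": 0, "claw": 40},
  {"translation": [1, 2, 95], "yaw": 0, "claw": 35},
  {"translation": [1, 2, 99], "yaw": 0, "claw": 30},
  {"translation": [1, 2, 99], "yaw": 0, "claw": 0},
  {"translation": [1, 2, 99], "yaw": 0, "claw": 0},
  {"translation": [1, 2, 99], "yaw": 0, "claw": 0},
  {"translation": [1, 2, 99], "yaw": 0, "claw": 0},
  {"translation": [1, 2, 99], "yaw": 0, "claw": 0},
  {"translation": [1, 2, 99], "yaw": 0, "claw": 0},
])

```text
clock: 2.6
tcp_pos: [0.5887, 0.1152, 0.2023]
eef_rot: [-0.0, 0.091, 0.996, 0.001]
contact_force: [-2.3, 4.9, -4.5]
gripper_width: 0.13
finger_force: 60.3
```

Request:
jog_arm([
  {"translation": [0, 0, -8], "yaw": 0, "claw": 0},
  {"translation": [0, 0, -16], "yaw": 0, "claw": 0},
  {"translation": [0, 0, -24], "yaw": 0, "claw": 0},
  {"translation": [0, 0, -32], "yaw": 0, "claw": 0},
  {"translation": [0, 0, -40], "yaw": 0, "claw": 0},
  {"translation": [0, 0, -47], "yaw": 0, "claw": 0},
  {"translation": [0, 0, -52], "yaw": 0, "claw": 0},
  {"translation": [0, 0, -54], "yaw": 0, "claw": 0},
  {"translation": [0, 0, -54], "yaw": 0, "claw": 0},
  {"translation": [0, 0, -54], "yaw": 0, "claw": 0},
])

```text
clock: 3.43
tcp_pos: [0.5887, 0.1152, 0.2564]
eef_rot: [-0.0, 0.09, 0.996, 0.001]
contact_force: [-2.3, 4.2, -4.9]
gripper_width: 0.128
finger_force: 65.2
```

```bash
python3 - <<'E'
from h import *
p,d,K,E=shot("side"); cv2.imwrite("pics/s1.png",cv2.resize(p[60:300,180:420],(600,600)) [:,:,::-1]); s=env.sense(); print(s["tcp_pos"],s["contact_force"])
p,d,K,E=shot("top");P=cloud(d,K,E)
print(pix(st(30,-55,166+54),K,E)); u,v=pix(st(30,-45,220),K,E)[0].astype(int); print(np.nanmedian(P[v-1:v+2,u-1:u+2],(0,1)))
E
```

```text
[0.58865598 0.11526003 0.25642045] [-1.27673496  5.02341962 -4.41645533]
[[292.72438155 199.6500566 ]]
[0.57693221 0.06063798 0.2370934 ]
```

View pics/s1.png

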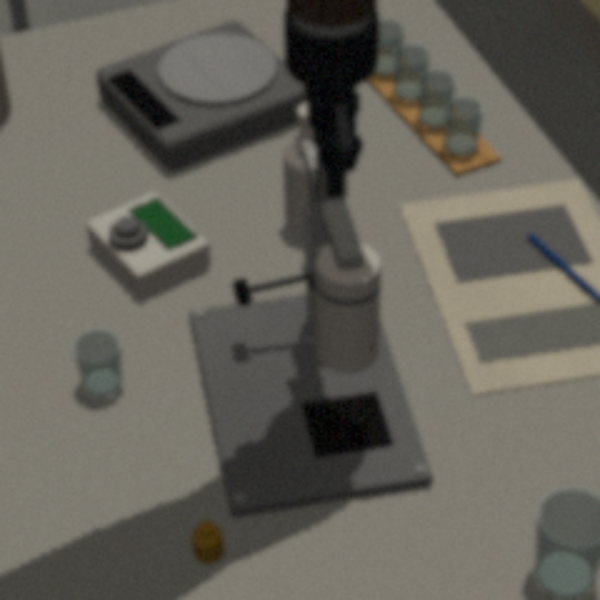

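Side view: the head is well up off the pad (pad at crop (348,425)) and the knob is free at (240,290). Arm top measures 0.237, so the rail is at about 0.071. Now I let go.

Request:
jog_arm([
  {"translation": [0, 0, 2], "yaw": 0, "claw": 0},
  {"translation": [0, 0, 3], "yaw": 0, "claw": 30},
  {"translation": [0, 0, 3], "yaw": 0, "claw": 40},
  {"translation": [0, 0, 3], "yaw": 0, "claw": 40},
  {"translation": [0, 0, 3], "yaw": 0, "claw": 40},
  {"translation": [0, 0, -20], "yaw": 0, "claw": 40},
  {"translation": [0, 0, -60], "yaw": 0, "claw": 50},
  {"translation": [0, 0, -60], "yaw": 0, "claw": 50},
])

```text
clock: 4.2
tcp_pos: [0.5914, 0.1139, 0.3237]
eef_rot: [0.006, 0.092, 0.996, 0.002]
contact_force: [1.5, -0.7, 1.4]
gripper_width: 0.582
finger_force: 0.0
```

```bash
python3 - <<'E'
from h import *
p,d,K,E=shot("top");P=cloud(d,K,E)
u,v=pix(st(30,-45,230),K,E)[0].round().astype(int); print(np.nanmedian(P[v-1:v+2,u-1:u+2],(0,1)))
np.savez("top1.npz",p=p,d=d,K=K,E=E)
# round carrier again
g=cv2.cvtColor(p,cv2.COLOR_RGB2GRAY)
h=P[190:235,425:460].reshape(-1,3); f=h[h[:,2]>.053]; print("handle",np.median(f,0),(f.min(0)+f.max(0))/2)
o=np.array([.604,-.2832]); hd=np.array([.5587,-.3033]); a=(o-hd)/np.linalg.norm(o-hd); print("yaw",np.degrees(np.arctan2(a[1],a[0])))
t=o-a*.060; print(t, go([*t,.20],90+np.degrees(np.arctan2(a[1],a[0]))))
E
```

```text
[0.57820096 0.05917045 0.23105727]
handle [ 0.55885009 -0.30347612  0.05842735] [ 0.5587617  -0.30359193  0.05851847]
yaw 23.927273380049453
[ 0.54915634 -0.3075346 ] (array([ -34.3, -422.5,  119.9]), np.float64(-34.44))
```

Request:
jog_arm([
  {"translation": [-34, -422, 120], "yaw": -34.5, "claw": 50},
  {"translation": [-34, -422, 120], "yaw": -34.5, "claw": 50},
  {"translation": [-34, -422, 120], "yaw": -34.5, "claw": 50},
  {"translation": [-34, -422, 120], "yaw": -34.5, "claw": 50},
  {"translation": [-34, -422, 120], "yaw": -34.5, "claw": 50},
  {"translation": [-34, -422, 120], "yaw": -34.5, "claw": 50},
  {"translation": [-34, -422, 120], "yaw": -34.5, "claw": 50},
  {"translation": [-34, -422, 120], "yaw": -34.5, "claw": 50},
  {"translation": [-34, -422, 120], "yaw": -34.5, "claw": 50},
  {"translation": [-34, -422, 120], "yaw": -34.5, "claw": 50},
])

```text
clock: 5.08
tcp_pos: [0.5483, -0.2771, 0.204]
eef_rot: [0.0, -0.208, 0.978, -0.0]
contact_force: [0.9, -0.5, -0.0]
gripper_width: 0.585
finger_force: 0.0
```

```bash
python3 - <<'E'
from h import *
print(go([.5492,-.3075,.034],113.93),env.sense()["tcp_pos"])
E
```

```text
(array([ 11.5, -28.1, 170. ]), np.float64(0.06)) [ 0.54826582 -0.27706787  0.20400953]
```

Request:
jog_arm([
  {"translation": [11, -28, 40], "yaw": 0, "claw": 50},
  {"translation": [11, -28, 70], "yaw": 0, "claw": 45},
  {"translation": [11, -28, 80], "yaw": 0, "claw": 45},
  {"translation": [11, -28, 80], "yaw": 0, "claw": 45},
])

```text
clock: 5.42
tcp_pos: [0.5471, -0.3039, 0.1202]
eef_rot: [-0.004, -0.207, 0.978, 0.003]
contact_force: [-0.3, 0.3, 0.2]
gripper_width: 0.524
finger_force: 0.0
```

```bash
python3 - <<'E'
from h import *
print(go([.5492,-.3075,.034],113.93),env.sense()["tcp_pos"])
E
```

```text
(array([-0.9, -4.8, 86.1]), np.float64(0.01)) [ 0.54711029 -0.30387028  0.12016009]
```

Request:
jog_arm([
  {"translation": [-1, -4, 35], "yaw": 0, "claw": 40},
  {"translation": [-1, -4, 65], "yaw": 0, "claw": 40},
  {"translation": [-1, -4, 80], "yaw": 0, "claw": 40},
  {"translation": [-1, -4, 84], "yaw": 0, "claw": 40},
  {"translation": [-1, -4, 84], "yaw": 0, "claw": 40},
])

```text
clock: 5.83
tcp_pos: [0.5535, -0.3071, 0.0413]
eef_rot: [-0.0, -0.209, 0.978, 0.0]
contact_force: [0.4, 0.4, -0.4]
gripper_width: 0.467
finger_force: 0.0
```

```bash
python3 - <<'E'
from h import *
print(go([.5492,-.3075,.034],113.93),env.sense()["tcp_pos"])
p,d,K,E=shot("side"); cv2.imwrite("pics/s2.png",cv2.resize(p[270:420,310:460],(600,600),interpolation=cv2.INTER_CUBIC)[:,:,::-1])
E
```

```text
(array([4. , 1.4, 7.3]), np.float64(0.2)) [ 0.55345093 -0.30708297  0.04133567]
```

View pics/s2.png

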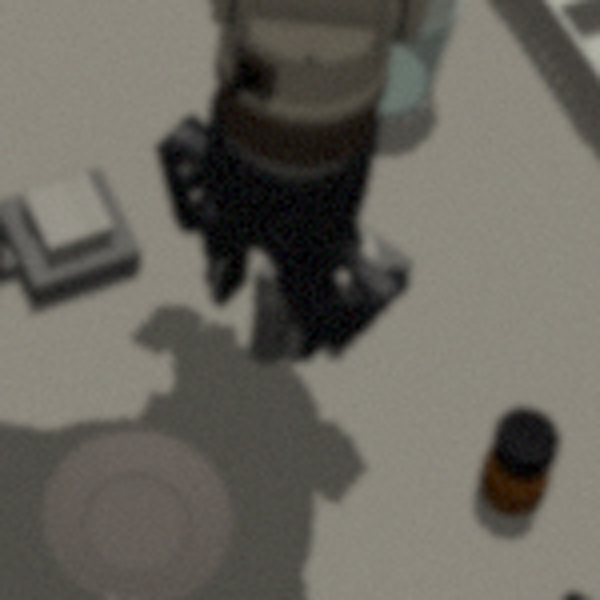

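The fingers straddle the round carrier's fin (crop (270,310)); the square carrier on the left is clear. I correct by a few mm and close.

Request:
jog_arm([
  {"translation": [4, 1, 6], "yaw": 0, "claw": 40},
  {"translation": [4, 1, 6], "yaw": 0, "claw": 40},
  {"translation": [4, 1, 6], "yaw": 0, "claw": 0},
  {"translation": [4, 1, 6], "yaw": 0, "claw": 0},
  {"translation": [4, 1, 6], "yaw": 0, "claw": 0},
  {"translation": [4, 1, 6], "yaw": 0, "claw": 0},
  {"translation": [4, 1, 6], "yaw": 0, "claw": 0},
  {"translation": [4, 1, 6], "yaw": 0, "claw": 0},
  {"translation": [4, 1, 6], "yaw": 0, "claw": 0},
])

```text
clock: 6.63
tcp_pos: [0.5493, -0.3094, 0.0357]
eef_rot: [0.001, -0.208, 0.978, -0.001]
contact_force: [-1.4, 1.0, 4.8]
gripper_width: 0.131
finger_force: 59.1
```

```bash
python3 - <<'E'
from h import *
print(go([.5492,-.3075,.034],113.93),env.sense()["tcp_pos"])
print("to front of stand", st(30-75-60,-55,150), go(st(30-60-75,-55,110),79.92))
E
```

```text
(array([-0.7,  1.8,  1.7]), np.float64(0.08)) [ 0.54930612 -0.30943962  0.0357284 ]
to front of stand [0.44399448 0.07392638 0.15      ] (array([-59.8, 392.9, -74.8]), np.float64(34.09))
```

Request:
jog_arm([
  {"translation": [0, 0, -10], "yaw": 0, "claw": 0},
  {"translation": [0, 0, -25], "yaw": 0, "claw": 0},
  {"translation": [0, 0, -45], "yaw": 0, "claw": 0},
  {"translation": [0, 0, -65], "yaw": 0, "claw": 0},
  {"translation": [0, 0, -85], "yaw": 0, "claw": 0},
  {"translation": [0, 0, -100], "yaw": 0, "claw": 0},
  {"translation": [0, 0, -100], "yaw": 0, "claw": 0},
])

```text
clock: 7.22
tcp_pos: [0.5507, -0.3099, 0.1386]
eef_rot: [0.002, -0.208, 0.978, -0.002]
contact_force: [0.5, 0.0, -1.2]
gripper_width: 0.129
finger_force: 58.5
```

```bash
python3 - <<'E'
from h import *
print(env.sense()["tcp_pos"], go(st(30-60-75,-55,110),79.92))
p,d,K,E=shot("top"); P=cloud(d,K,E)
t=env.sense()["tcp_pos"]; a=np.array([np.cos(np.radians(23.93)),np.sin(np.radians(23.93))]); o=t[:2]+a*.060
u,v=pix([*o,.137],K,E)[0].astype(int); print(u,v)
s=P[v-16:v+17,u-16:u+17].reshape(-1,3); s=s[np.isfinite(s[:,2])]
f=s[(s[:,2]>.118)&(s[:,2]<.16)&(np.hypot(*(s[:,:2]-o).T)<.017)]; A=np.c_[(f[:,:2]-o)@np.array([[a[0],-a[1]],[a[1],a[0]]]),np.ones(len(f))]
print(len(f),"slope along/cross,z",np.linalg.lstsq(A,f[:,2],rcond=None)[0])
E
```

```text
[ 0.55067858 -0.30989601  0.13860282] (array([-58.7, 394.1,  26.8]), np.float64(34.1))
450 195
193 slope along/cross,z [-0.00479011  0.01440242  0.13884627]
```

Request:
jog_arm([
  {"translation": [-59, 394, 0], "yaw": 34.1, "claw": 0},
  {"translation": [-59, 394, 0], "yaw": 34.1, "claw": 0},
  {"translation": [-59, 394, 0], "yaw": 34.1, "claw": 0},
  {"translation": [-59, 394, 0], "yaw": 34.1, "claw": 0},
  {"translation": [-59, 394, 0], "yaw": 34.1, "claw": 0},
  {"translation": [-59, 394, 0], "yaw": 34.1, "claw": 0},
  {"translation": [-59, 394, 0], "yaw": 34.1, "claw": 0},
  {"translation": [-59, 394, 0], "yaw": 34.1, "claw": 0},
  {"translation": [-59, 394, 0], "yaw": 34.1, "claw": 0},
  {"translation": [-59, 394, 0], "yaw": 34.1, "claw": 0},
])

```text
clock: 8.1
tcp_pos: [0.4393, 0.0779, 0.1331]
eef_rot: [-0.002, 0.086, 0.996, 0.0]
contact_force: [0.2, -0.5, -1.5]
gripper_width: 0.128
finger_force: 58.9
```

Request:
jog_arm([
  {"translation": [0, 0, 10], "yaw": 0, "claw": 0},
  {"translation": [0, 0, 10], "yaw": 0, "claw": 0},
  {"translation": [0, 0, 10], "yaw": 0, "claw": 0},
])

```text
clock: 8.35
tcp_pos: [0.4408, 0.075, 0.1232]
eef_rot: [-0.002, 0.087, 0.996, -0.001]
contact_force: [0.6, -0.4, -1.9]
gripper_width: 0.13
finger_force: 58.9
```

```bash
python3 - <<'E'
from h import *
s=env.sense(); print(s["tcp_pos"], go(st(30-60-75,-55,62),79.92))
p,d,K,E=shot("top"); cv2.imwrite("pics/t3.png",cv2.resize(p[160:310,210:410],(800,600),interpolation=cv2.INTER_CUBIC)[:,:,::-1])
np.savez("top3.npz",p=p,d=d,K=K,E=E)
E
```

```text
[0.44076846 0.07497297 0.12324275] (array([-3.6, -0.4, 61.2]), np.float64(0.05))
```

View pics/t3.png

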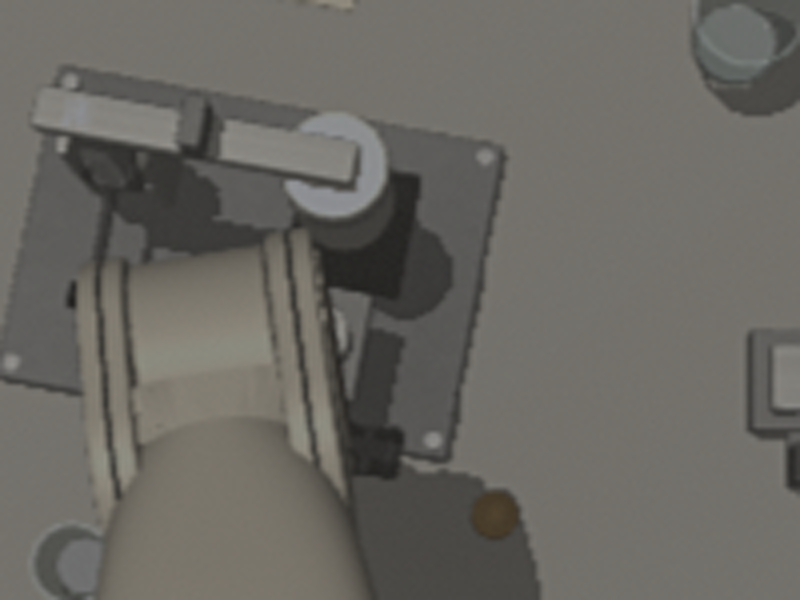

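Top view: the carrier hangs in front of the barrel (block and specimen edge at crop (345,330)), handle to the front. Brass weight at (495,515) and cup at (70,560) are clear. I check how near the wrist housing comes to the head's arm.

```bash
python3 - <<'E'
from h import *
z=np.load("top3.npz"); P=cloud(z["d"],z["K"],z["E"])
s=P[205:300,220:310].reshape(-1,3); s=s[s[:,2]>.25]
c,n=np.cos(YAW),np.sin(YAW); q=s[:,:2]-C; X=1e3*(c*q[:,0]+n*q[:,1]); Y=1e3*(-n*q[:,0]+c*q[:,1])
for lo,hi in [(-80,-40),(-40,0),(0,40),(40,100)]:
    k=(Y>lo)&(Y<hi); i=np.argsort(-X[k])[:200:20]; print(lo,[(int(a),int(b)) for a,b in zip(X[k][i],1e3*s[k,2][i])])
print(env.sense()["qpos"])
p,d,K,E=shot("side"); P=cloud(d,K,E)
s=P.reshape(-1,3); s=s[(s[:,2]>.12)&(s[:,2]<.6)&np.isfinite(s[:,2])]; q=s[:,:2]-C; X=1e3*(c*q[:,0]+n*q[:,1]); Y=1e3*(-n*q[:,0]+c*q[:,1])
for zz in range(120,420,20):
    k=(s[:,2]*1e3>zz)&(s[:,2]*1e3<zz+20)&(X<10)&(Y<60)&(Y>-160)&(X>-200)
    if k.sum()>3: print("z",zz,"maxX",int(np.percentile(X[k],99)),"n",k.sum(),"Yrange",int(Y[k].min()),int(Y[k].max()))
E
```

```text
-80 [(-53, 521), (-58, 542), (-61, 547), (-64, 546), (-65, 552), (-67, 539), (-69, 538), (-70, 538), (-71, 554), (-73, 552)]
-40 [(-69, 527), (-75, 527), (-77, 542), (-79, 532), (-81, 540), (-82, 544), (-84, 545), (-85, 545), (-86, 545), (-87, 542)]
0 [(-79, 523)]
40 []
[ 1.67450353e-01  2.33164307e-01 -3.32419450e-01  1.00772082e+00
 -1.40921912e-04  3.43631189e-01]
z 120 maxX 8 n 314 Yrange -78 -35
z 140 maxX 9 n 57 Yrange -77 -44
z 160 maxX 9 n 72 Yrange -103 -55
z 180 maxX 9 n 127 Yrange -116 -57
z 200 maxX 9 n 234 Yrange -120 -44
z 220 maxX -87 n 103 Yrange -98 -63
z 240 maxX -69 n 227 Yrange -95 -58
z 260 maxX -71 n 269 Yrange -96 -56
z 280 maxX -69 n 327 Yrange -95 -38
z 300 maxX -73 n 266 Yrange -92 -54
z 320 maxX -70 n 279 Yrange -95 -52
z 340 maxX -71 n 304 Yrange -106 -53
z 360 maxX -69 n 361 Yrange -105 -52
z 380 maxX -58 n 257 Yrange -104 -40
z 400 maxX -55 n 448 Yrange -109 -30
```

Request:
jog_arm([
  {"translation": [0, 0, 25], "yaw": 0, "claw": 0},
  {"translation": [-5, 0, 50], "yaw": 0, "claw": 0},
  {"translation": [-15, 0, 60], "yaw": 0, "claw": 0},
  {"translation": [-30, 0, 60], "yaw": 0, "claw": 0},
  {"translation": [-42, 0, 60], "yaw": 0, "claw": 0},
  {"translation": [-50, 0, 60], "yaw": 0, "claw": 0},
  {"translation": [-55, 0, 60], "yaw": 0, "claw": 0},
  {"translation": [-55, 0, 60], "yaw": 0, "claw": 0},
])

```text
clock: 9.12
tcp_pos: [0.4978, 0.0646, 0.0648]
eef_rot: [0.001, 0.089, 0.996, 0.0]
contact_force: [0.1, 1.1, -1.4]
gripper_width: 0.128
finger_force: 58.9
```

```bash
python3 - <<'E'
from h import *
s=env.sense(); print(s["tcp_pos"],s["contact_force"], go(st(30-60.6-13,-55,54),79.92))
E
```

```text
[0.49776296 0.06456675 0.06482877] [ 0.10675226  1.09928412 -1.38687064] (array([-6.8, -0.2, 10.8]), np.float64(-0.1))
```

Request:
jog_arm([
  {"translation": [-4, 0, 0], "yaw": 0, "claw": 0},
  {"translation": [-7, 0, 0], "yaw": 0, "claw": 0},
  {"translation": [-7, 0, 4], "yaw": 0, "claw": 0},
  {"translation": [-7, 0, 8], "yaw": 0, "claw": 0},
  {"translation": [-7, 0, 11], "yaw": 0, "claw": 0},
  {"translation": [-7, 0, 12], "yaw": 0, "claw": 0},
  {"translation": [-7, 0, 12], "yaw": 0, "claw": 0},
])

```text
clock: 9.7
tcp_pos: [0.5028, 0.0642, 0.0527]
eef_rot: [-0.0, 0.088, 0.996, -0.0]
contact_force: [-1.5, 0.5, 0.6]
gripper_width: 0.137
finger_force: 59.4
```

```bash
python3 - <<'E'
from h import *
s=env.sense(); print(s["tcp_pos"],s["contact_force"], go(st(30-60.6-13,-55,54),79.92))
p,d,K,E=shot("side"); cv2.imwrite("pics/s4.png",cv2.resize(p[150:270,240:360],(600,600),interpolation=cv2.INTER_CUBIC)[:,:,::-1])
E
```

```text
[0.50281787 0.06421421 0.05274157] [-1.46378949  0.52807115  0.55469685] (array([-1.8, -0.7, -1.3]), np.float64(0.02))
```

View pics/s4.png

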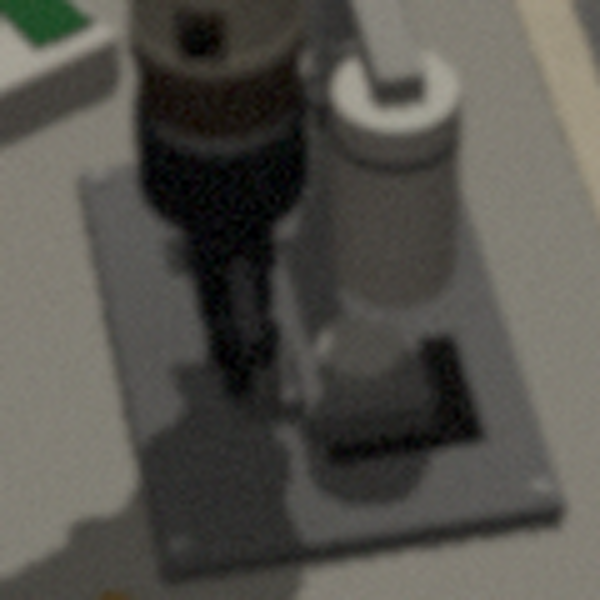

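Side view: the block sits on the pad with its front end slightly short, and there is about 11 mm between gripper body (305,150) and barrel (330,150). I slide it 6 mm further in the grip, then finish by pushing.

Request:
jog_arm([
  {"translation": [0, 0, -2], "yaw": 0, "claw": 0},
  {"translation": [-2, -1, -2], "yaw": 0, "claw": 0},
  {"translation": [-4, -1, -2], "yaw": 0, "claw": 0},
  {"translation": [-6, -1, -2], "yaw": 0, "claw": 0},
  {"translation": [-7, -1, -1], "yaw": 0, "claw": 0},
  {"translation": [-7, -1, 0], "yaw": 0, "claw": 0},
  {"translation": [-7, -1, 0], "yaw": 0, "claw": 0},
])

```text
clock: 10.33
tcp_pos: [0.5106, 0.0619, 0.0528]
eef_rot: [0.0, 0.088, 0.996, -0.0]
contact_force: [-0.4, -0.0, -0.2]
gripper_width: 0.134
finger_force: 59.2
```

Request:
jog_arm([
  {"translation": [0, 0, 0], "yaw": 0, "claw": 16},
  {"translation": [0, 0, 0], "yaw": 0, "claw": 22},
  {"translation": [0, 0, 0], "yaw": 0, "claw": 22},
  {"translation": [0, 0, 0], "yaw": 0, "claw": 22},
])

```text
clock: 10.67
tcp_pos: [0.5101, 0.0619, 0.0527]
eef_rot: [0.0, 0.088, 0.996, 0.0]
contact_force: [-0.8, -0.3, -0.5]
gripper_width: 0.255
finger_force: 0.0
```

```bash
python3 - <<'E'
from h import *
s=env.sense(); print(s["tcp_pos"],s["contact_force"], go(st(30-60.6-0,-55,54),79.92))
E
```

```text
[0.51008011 0.06192976 0.05270275] [-0.82158119 -0.34334    -0.48949398] (array([-7.2,  0.2, -1.3]), np.float64(0.0))
```

Request:
jog_arm([
  {"translation": [8, 0, 0], "yaw": 0, "claw": 22},
  {"translation": [20, 0, 0], "yaw": 0, "claw": 22},
  {"translation": [24, 0, 5], "yaw": 0, "claw": 22},
  {"translation": [24, 0, 14], "yaw": 0, "claw": 0},
  {"translation": [24, 0, 14], "yaw": 0, "claw": 0},
  {"translation": [24, 0, 14], "yaw": 0, "claw": 0},
  {"translation": [24, 0, 14], "yaw": 0, "claw": 0},
  {"translation": [24, 0, 14], "yaw": 0, "claw": 0},
])

```text
clock: 11.33
tcp_pos: [0.487, 0.0661, 0.0387]
eef_rot: [0.0, 0.088, 0.996, 0.0]
contact_force: [0.1, -0.5, -0.2]
gripper_width: -0.001
finger_force: 0.0
```

```bash
python3 - <<'E'
from h import *
s=env.sense(); print(s["tcp_pos"],s["contact_force"], "push end",go(st(30-73,-55,39),79.92))
p,d,K,E=shot("side"); cv2.imwrite("pics/s5.png",cv2.resize(p[150:270,240:360],(600,600),interpolation=cv2.INTER_CUBIC)[:,:,::-1])
P=cloud(d,K,E); c,n=np.cos(YAW),np.sin(YAW)
s=P[150:270,240:360].reshape(-1,3); q=s[:,:2]-C; X=1e3*(c*q[:,0]+n*q[:,1])-30; Y=1e3*(-n*q[:,0]+c*q[:,1])+55; Z=s[:,2]*1e3
k=(Z>62)&(Z<85)&(abs(Y)<12)&(X>-75)&(X<-28); print("fin",k.sum(),np.percentile(X[k],[3,50,97]),np.percentile(Y[k],[3,50,97]))
k=(Z>26)&(Z<41)&(abs(Y)<40)&(X>-40)&(X<35); print("block",k.sum(),np.percentile(X[k],[1,50,99]),np.percentile(Y[k],[1,50,99]))
E
```

```text
[0.48702076 0.06610215 0.03869875] [ 0.08112014 -0.48455597 -0.20639321] push end (array([-18.3,   0.2,  -0.3]), np.float64(-0.01))
fin 84 [-67.48598892 -56.97547247 -45.73438434] [-9.22791639 -5.11615714  4.08629381]
block 262 [-38.95876715 -14.91055688  23.78504027] [-32.07410012 -21.63829806  27.39926822]
```

View pics/s5.png

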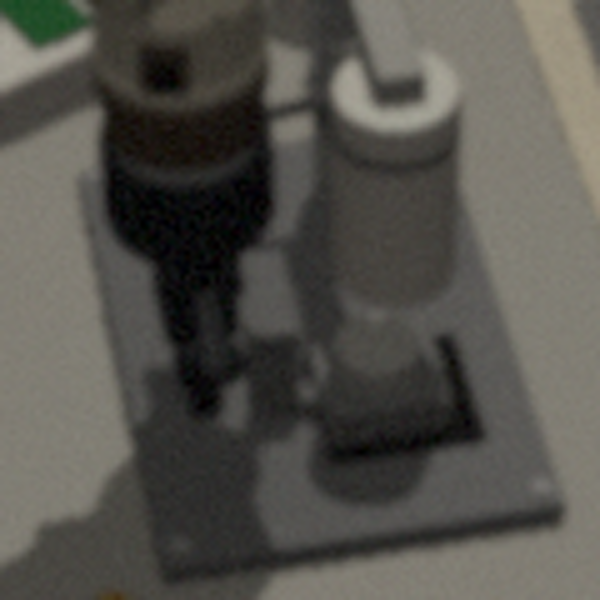

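Side view: the carrier sits squarely on the pad, about 7 mm short, with the fin at crop (275,370) and the shut fingers in front of it at (205,390). Push slowly.

Request:
jog_arm([
  {"translation": [-6, 0, 0], "yaw": 0, "claw": 0},
  {"translation": [-10, 0, 0], "yaw": 0, "claw": 0},
  {"translation": [-12, 0, 0], "yaw": 0, "claw": 0},
  {"translation": [-14, 0, 0], "yaw": 0, "claw": 0},
  {"translation": [-16, 0, 0], "yaw": 0, "claw": 0},
  {"translation": [-17, 0, 0], "yaw": 0, "claw": 0},
  {"translation": [-18, 0, 0], "yaw": 0, "claw": 0},
  {"translation": [-18, 0, 0], "yaw": 0, "claw": 0},
])

```text
clock: 12.05
tcp_pos: [0.5043, 0.0629, 0.0386]
eef_rot: [0.0, 0.088, 0.996, -0.0]
contact_force: [-0.7, 0.0, -0.4]
gripper_width: 0.0
finger_force: 0.0
```

```bash
cat > meas.py <<'E'
from h import *
s=env.sense(); print(s["tcp_pos"],s["contact_force"], "push end",go(st(30-73,-55,39),79.92))
p,d,K,E=shot("side")
P=cloud(d,K,E); c,n=np.cos(YAW),np.sin(YAW)
s=P[150:270,240:360].reshape(-1,3); q=s[:,:2]-C; X=1e3*(c*q[:,0]+n*q[:,1])-30; Y=1e3*(-n*q[:,0]+c*q[:,1])+55; Z=s[:,2]*1e3
k=(Z>62)&(Z<85)&(abs(Y)<12)&(X>-75)&(X<-28); print("fin",k.sum(),np.percentile(X[k],[3,50,97]),np.percentile(Y[k],[3,50,97]))
k=(Z>26)&(Z<41)&(abs(Y)<40)&(X>-40)&(X<40); print("block",k.sum(),np.percentile(X[k],[1,50,99]),np.percentile(Y[k],[1,50,99]))
k=(Z>20)&(Z<37)&(Y<-20)&(Y>-36)&(abs(X)<45); r=np.polyfit(X[k],Y[k],1); print("side face",k.sum(),X[k].min(),X[k].max(),np.degrees(np.arctan(r[0])),np.polyval(r,0))
cv2.imwrite("pics/cur.png",cv2.resize(p[150:270,240:360],(600,600),interpolation=cv2.INTER_CUBIC)[:,:,::-1])
E
python3 meas.py
```

```text
[0.50433552 0.06291545 0.03862127] [-0.74664688  0.02253432 -0.41900528] push end (array([-0.7,  0.3, -0.4]), np.float64(-0.0))
fin 63 [-55.04409937 -43.72725609 -36.1082667 ] [-9.9883044  -4.30054432  2.64408508]
block 288 [-37.64373122  -7.55595373  32.69306894] [-31.48803679 -18.61413733  26.2151788 ]
side face 155 -42.37909475526191 36.55421694152801 -0.5707447384316731 -28.3412207405875
```

Request:
jog_arm([
  {"translation": [20, 0, 0], "yaw": 0, "claw": 0},
  {"translation": [50, 0, 0], "yaw": 0, "claw": 0},
  {"translation": [80, 0, -10], "yaw": 0, "claw": 0},
  {"translation": [85, 0, -40], "yaw": 0, "claw": 20},
  {"translation": [85, 0, -80], "yaw": 0, "claw": 40},
  {"translation": [85, 40, -110], "yaw": 0, "claw": 50},
  {"translation": [85, 80, -110], "yaw": 0, "claw": 50},
  {"translation": [85, 80, -110], "yaw": 0, "claw": 50},
])

```text
clock: 12.77
tcp_pos: [0.4382, 0.162, 0.1522]
eef_rot: [0.004, 0.086, 0.996, 0.003]
contact_force: [0.6, -0.4, -0.0]
gripper_width: 0.583
finger_force: 0.0
```

```bash
python3 meas.py; python3 - <<'E'
from h import *
print("knob",go(st(-46,75,140),79.92))
p,d,K,E=shot("top"); P=cloud(d,K,E); c,n=np.cos(YAW),np.sin(YAW)
s=P.reshape(-1,3); q=s[:,:2]-C; X=1e3*(c*q[:,0]+n*q[:,1])-30; Y=1e3*(-n*q[:,0]+c*q[:,1])+55; Z=s[:,2]*1e3
k=(Z>66)&(Z<85)&(abs(Y)<20)&(X>-85)&(X<-28); print("fin top",k.sum(),X[k].min(),X[k].max(),Y[k].min(),Y[k].max())
k=(Z>72)&(Z<110)&(abs(Y-130)<25)&(abs(X+76)<20); print("knob",k.sum(),np.percentile(X[k]+30,[5,50,95]),np.percentile(Y[k]-55,[5,50,95]),np.percentile(Z[k],[50,95]))
E
```

```text
[0.43820295 0.16196674 0.15217461] [ 0.60223781 -0.41300891 -0.03898399] push end (array([-81.8, -86.8, 113.2]), np.float64(0.24))
fin 88 [-58.59579876 -47.44977997 -36.60987383] [-8.69534876 -4.98216905  3.89317164]
block 280 [-39.46280284  -8.53007375  32.34719853] [-31.96402376 -19.41615096  25.21510316]
side face 146 -35.668848141517486 38.785788316389116 -1.1696239616840034 -28.124253854951743
knob (array([-81.5,  45.8,  11.2]), np.float64(0.27))
fin top 62 -61.39794079691219 -37.20286252157307 -4.232012322547966 8.012603271499032
knob 38 [-52.42462867 -41.2873966  -27.53415009] [62.20975587 67.54226174 76.78190776] [87.61474673 93.40684691]
```

View pics/cur.png

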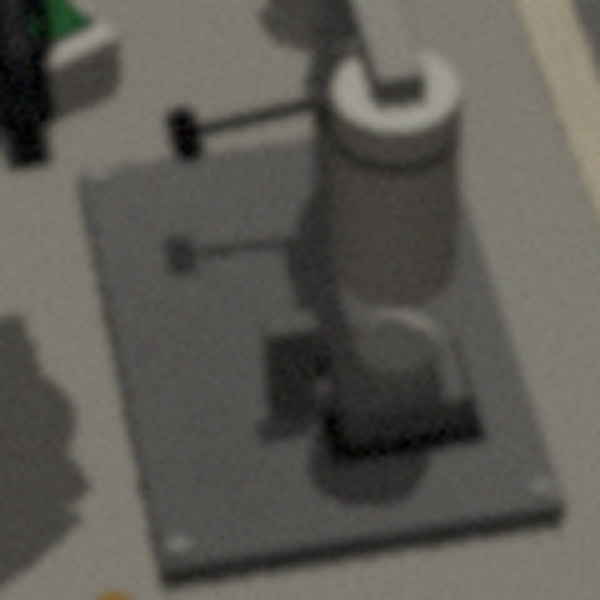

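The carrier is square on the pad (side face at -1°, within about 1 mm of centre). The knob is at crop (183,135) and free. Now I go over the knob.

Request:
jog_arm([
  {"translation": [-35, 20, 0], "yaw": 0.2, "claw": 50},
  {"translation": [-70, 40, 5], "yaw": 0.2, "claw": 50},
  {"translation": [-81, 46, 11], "yaw": 0.2, "claw": 50},
  {"translation": [-81, 46, 25], "yaw": 0.2, "claw": 50},
  {"translation": [-81, 46, 25], "yaw": 0.2, "claw": 50},
])

```text
clock: 13.28
tcp_pos: [0.5205, 0.1857, 0.1197]
eef_rot: [-0.003, 0.09, 0.996, -0.002]
contact_force: [-0.9, 0.1, -0.8]
gripper_width: 0.588
finger_force: 0.0
```

```bash
python3 - <<'E'
from h import *
s=env.sense(); print(s["tcp_pos"],s["contact_force"],"knob",go(st(-46,75,77),79.92))
p,d,K,E=shot("side"); cv2.imwrite("pics/s7.png",cv2.resize(p[130:230,220:320],(600,600),interpolation=cv2.INTER_CUBIC)[:,:,::-1])
E
```

```text
[0.52053106 0.18567838 0.11967092] [-0.94739174  0.11657887 -0.83667648] knob (array([-3.4,  6.8, 42.6]), np.float64(-0.28))
```

View pics/s7.png

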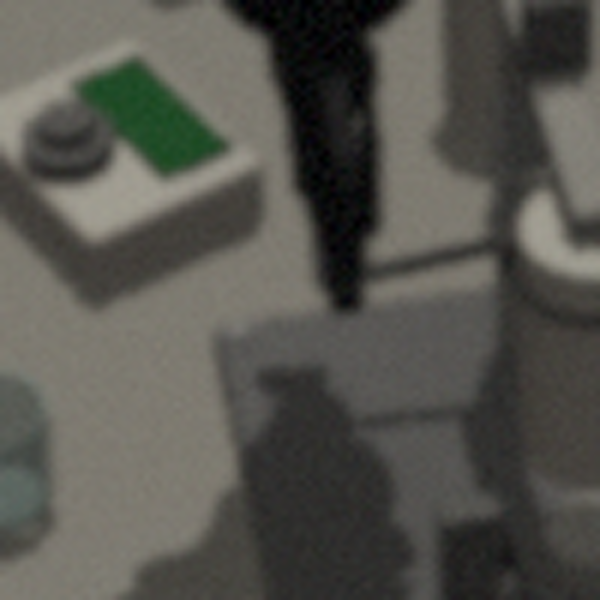

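The near finger stands over the lever at (345,290), hiding the knob as expected. Correct the position, descend, then grip.

Request:
jog_arm([
  {"translation": [-3, 6, 4], "yaw": 0, "claw": 50},
  {"translation": [-3, 6, 4], "yaw": 0, "claw": 50},
  {"translation": [-3, 6, 4], "yaw": 0, "claw": 50},
])

```text
clock: 13.58
tcp_pos: [0.5263, 0.193, 0.1201]
eef_rot: [0.0, 0.09, 0.996, 0.0]
contact_force: [0.1, 1.0, 0.2]
gripper_width: 0.585
finger_force: 0.0
```

```bash
python3 - <<'E'
from h import *
s=env.sense(); print(s["tcp_pos"],s["contact_force"],"knob",go(st(-46,75,77),79.92))
E
```

```text
[0.52631155 0.19299277 0.12006945] [0.10094694 0.98796324 0.15012681] knob (array([ 1.2, -1.6, 43.1]), np.float64(-0.2))
```

Request:
jog_arm([
  {"translation": [1, -1, 15], "yaw": 0, "claw": 50},
  {"translation": [1, -1, 30], "yaw": 0, "claw": 50},
  {"translation": [1, -1, 40], "yaw": 0, "claw": 50},
  {"translation": [1, -1, 43], "yaw": 0, "claw": 45},
  {"translation": [1, -1, 43], "yaw": 0, "claw": 36},
  {"translation": [1, -1, 43], "yaw": 0, "claw": 20},
  {"translation": [1, -1, 43], "yaw": 0, "claw": 20},
  {"translation": [1, -1, 43], "yaw": 0, "claw": 20},
  {"translation": [1, -1, 43], "yaw": 0, "claw": 20},
])

```text
clock: 14.33
tcp_pos: [0.5245, 0.1901, 0.0772]
eef_rot: [-0.0, 0.09, 0.996, -0.002]
contact_force: [-2.5, -6.5, 0.5]
gripper_width: 0.288
finger_force: 58.9
```

```bash
python3 - <<'E'
from h import *
s=env.sense(); print(s["tcp_pos"],s["contact_force"],s["gripper_width"],s["finger_force"],"knob",go(st(-46,75,77),79.92))
E
```

```text
[0.52450611 0.1900709  0.07717566] [-2.54792195 -6.507693    0.46394451] 0.28831979104391425 58.93129527568817 knob (array([-0.1,  1.6,  0.2]), np.float64(-0.24))
```

Request:
jog_arm([
  {"translation": [2, -1, -4], "yaw": 0, "claw": 20},
  {"translation": [4, -1, -8], "yaw": 0, "claw": 20},
  {"translation": [6, -1, -13], "yaw": 0, "claw": 20},
  {"translation": [8, -1, -18], "yaw": 0, "claw": 20},
  {"translation": [10, -1, -24], "yaw": 0, "claw": 20},
  {"translation": [11, -1, -30], "yaw": 0, "claw": 20},
  {"translation": [11, -1, -30], "yaw": 0, "claw": 20},
  {"translation": [11, -1, -30], "yaw": 0, "claw": 20},
  {"translation": [11, -1, -30], "yaw": 0, "claw": 20},
  {"translation": [11, -1, -30], "yaw": 0, "claw": 20},
])

```text
clock: 15.17
tcp_pos: [0.5142, 0.1918, 0.1068]
eef_rot: [0.0, 0.09, 0.996, -0.001]
contact_force: [1.3, -6.2, -5.1]
gripper_width: 0.289
finger_force: 59.4
```

Request:
jog_arm([
  {"translation": [0, 0, 0], "yaw": 0, "claw": 20},
  {"translation": [0, 0, 0], "yaw": 0, "claw": 20},
  {"translation": [0, 0, 0], "yaw": 0, "claw": 20},
  {"translation": [0, 0, 0], "yaw": 0, "claw": 20},
  {"translation": [0, 0, 0], "yaw": 0, "claw": 20},
  {"translation": [0, 0, 0], "yaw": 0, "claw": 20},
  {"translation": [0, 0, 0], "yaw": 0, "claw": 20},
  {"translation": [0, 0, 0], "yaw": 0, "claw": 20},
  {"translation": [0, 0, 0], "yaw": 0, "claw": 20},
  {"translation": [0, 0, 0], "yaw": 0, "claw": 20},
])

```text
clock: 16.0
tcp_pos: [0.5142, 0.1918, 0.1068]
eef_rot: [0.0, 0.09, 0.996, -0.001]
contact_force: [2.2, -5.5, -5.2]
gripper_width: 0.289
finger_force: 59.4
```

```bash
python3 - <<'E'
from h import *
p,d,K,E=shot("side"); cv2.imwrite("pics/s8.png",cv2.resize(p[130:260,220:350],(600,600),interpolation=cv2.INTER_CUBIC)[:,:,::-1])
p,d,K,E=shot("top"); P=cloud(d,K,E)
u,v=pix(st(30,-45,190),K,E)[0].round().astype(int); print("arm top (want .190)",np.nanmedian(P[v-1:v+2,u-1:u+2],(0,1)))
E
```

```text
arm top (want .190) [0.57805126 0.05955151 0.18956411]
```

View pics/s8.png

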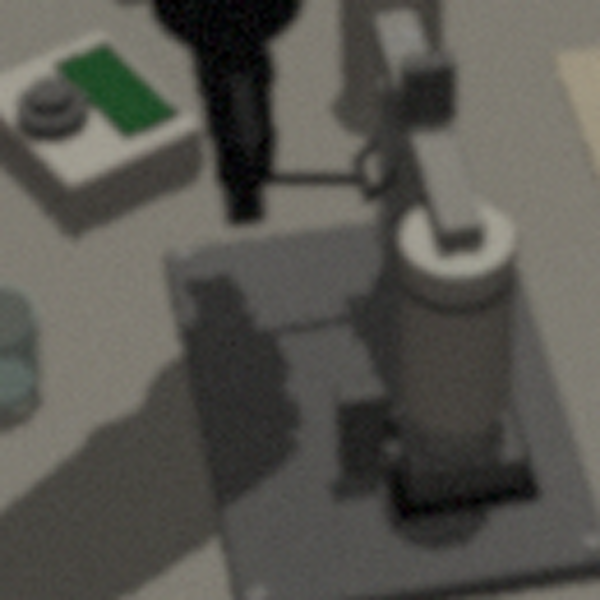

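The head now rests on the specimen (arm top 0.1896, expected 0.190) and the lever is raised. I lower the pawl to just above its 0.08 rest and let go.

Request:
jog_arm([
  {"translation": [-1, 0, 6], "yaw": 0, "claw": 20},
  {"translation": [-3, 0, 12], "yaw": 0, "claw": 20},
  {"translation": [-5, 0, 17], "yaw": 0, "claw": 20},
  {"translation": [-7, 0, 21], "yaw": 0, "claw": 20},
  {"translation": [-7, 0, 21], "yaw": 0, "claw": 36},
  {"translation": [-7, 0, 21], "yaw": 0, "claw": 50},
  {"translation": [-7, 0, 21], "yaw": 0, "claw": 50},
  {"translation": [-7, 0, 21], "yaw": 0, "claw": 50},
  {"translation": [-7, 0, 0], "yaw": 0, "claw": 50},
  {"translation": [-7, 0, -30], "yaw": 0, "claw": 50},
])

```text
clock: 16.93
tcp_pos: [0.5188, 0.1916, 0.1347]
eef_rot: [-0.003, 0.089, 0.996, -0.001]
contact_force: [0.4, 0.3, -0.7]
gripper_width: 0.588
finger_force: 0.0
```

Request:
jog_arm([
  {"translation": [10, 0, -30], "yaw": 0, "claw": 20},
  {"translation": [10, 0, -50], "yaw": 0, "claw": 0},
  {"translation": [10, 0, -50], "yaw": 0, "claw": 0},
])

```text
clock: 17.18
tcp_pos: [0.514, 0.1954, 0.1927]
eef_rot: [0.005, 0.089, 0.996, 0.003]
contact_force: [0.9, 0.5, 0.2]
gripper_width: 0.162
finger_force: 0.0
```

```bash
python3 - <<'E'
from h import *
p,d,K,E=shot("top"); P=cloud(d,K,E)
u,v=pix(st(30,-45,190),K,E)[0].round().astype(int); print("arm top",np.nanmedian(P[v-1:v+2,u-1:u+2],(0,1)))
z=np.load("top0.npz"); g=cv2.cvtColor(z["p"],cv2.COLOR_RGB2GRAY); P0=cloud(z["d"],z["K"],z["E"])
h=P0[225:285,125:190]; k=(h[...,2]>.03)&(h[...,2]<.04); r=cv2.minAreaRect((h[k][:,:2]*1000).astype(np.float32)); print(r)
k=(h[...,2]>.0555); vv,uu=np.nonzero(k); uv=[uu.mean()+125,vv.mean()+225]; print(uv,ray(uv,.058,z["K"],z["E"]),k.sum())
a=np.radians(14.7-0); 
for sg in(1,-1): 
    print("btn by box",np.array(r[0])/1e3-.022*np.array([np.cos(sg*a),np.sin(sg*a)]))
t=ray(uv,.058,z["K"],z["E"])[0]; t[2]=.12; print(go(t,79.92),env.sense()["tcp_pos"])
E
```

```text
arm top [0.5777278  0.05980142 0.18712373]
((477.28778076171875, 370.08929443359375), (89.8995132446289, 110.5902099609375), 14.750149726867676)
[np.float64(156.93548387096774), np.float64(264.4032258064516)] [[0.4567948  0.36465382 0.058     ]] 62
btn by box [0.45600789 0.36450662]
btn by box [0.45600789 0.37567197]
(array([ 86. , 156.7,  70.3]), np.float64(-0.17)) [0.51309483 0.19496226 0.19017608]
```

Request:
jog_arm([
  {"translation": [20, 37, 0], "yaw": 0, "claw": 0},
  {"translation": [40, 73, 5], "yaw": 0, "claw": 0},
  {"translation": [60, 110, 20], "yaw": 0, "claw": 0},
  {"translation": [80, 147, 50], "yaw": 0, "claw": 0},
  {"translation": [86, 157, 75], "yaw": 0, "claw": 0},
  {"translation": [86, 157, 90], "yaw": 0, "claw": 0},
  {"translation": [86, 157, 90], "yaw": 0, "claw": 0},
  {"translation": [86, 157, 90], "yaw": 0, "claw": 0},
])

```text
clock: 17.9
tcp_pos: [0.4532, 0.3629, 0.0948]
eef_rot: [-0.002, 0.089, 0.996, -0.002]
contact_force: [-0.1, 0.1, 0.9]
gripper_width: -0.003
finger_force: 0.0
```

```bash
python3 - <<'E'
from h import *
print(go([.4565,.3646,.064],79.92),env.sense()["tcp_pos"])
E
```

```text
(array([-3. ,  2.3, 30.8]), np.float64(-0.16)) [0.45322954 0.36294606 0.09479165]
```

Request:
jog_arm([
  {"translation": [-3, 2, 12], "yaw": 0, "claw": 0},
  {"translation": [-3, 2, 22], "yaw": 0, "claw": 0},
  {"translation": [-3, 2, 26], "yaw": 0, "claw": 0},
  {"translation": [-3, 2, 29], "yaw": 0, "claw": 0},
  {"translation": [-3, 2, 31], "yaw": 0, "claw": 0},
  {"translation": [-3, 2, 32], "yaw": 0, "claw": 0},
  {"translation": [-3, 2, 32], "yaw": 0, "claw": 0},
])

```text
clock: 18.48
tcp_pos: [0.4583, 0.3645, 0.0651]
eef_rot: [0.0, 0.09, 0.996, -0.0]
contact_force: [-0.4, -2.4, 4.1]
gripper_width: 0.0
finger_force: 1.8
```

Request:
jog_arm([
  {"translation": [0, 0, 1], "yaw": 0, "claw": 0},
  {"translation": [0, 0, 2], "yaw": 0, "claw": 0},
  {"translation": [0, 0, 3], "yaw": 0, "claw": 0},
  {"translation": [0, 0, 3], "yaw": 0, "claw": 0},
  {"translation": [0, 0, 3], "yaw": 0, "claw": 0},
])

```text
clock: 18.9
tcp_pos: [0.4584, 0.365, 0.063]
eef_rot: [0.001, 0.09, 0.996, 0.0]
contact_force: [-1.8, -4.7, 9.0]
gripper_width: -0.004
finger_force: 4.7
```

9 N with 6 mm of travel, so the button is fully down. Retreat and check the scene.

Request:
jog_arm([
  {"translation": [0, 0, -10], "yaw": 0, "claw": 0},
  {"translation": [0, 0, -40], "yaw": 0, "claw": 0},
  {"translation": [0, 0, -80], "yaw": 0, "claw": 0},
  {"translation": [0, 0, -120], "yaw": 0, "claw": 0},
  {"translation": [20, 0, -150], "yaw": 0, "claw": 0},
  {"translation": [20, 0, -150], "yaw": 0, "claw": 0},
  {"translation": [20, 0, -150], "yaw": 0, "claw": 0},
])

```text
clock: 19.48
tcp_pos: [0.4386, 0.3704, 0.2146]
eef_rot: [0.002, 0.089, 0.996, 0.003]
contact_force: [0.4, 0.5, -0.6]
gripper_width: 0.005
finger_force: 0.0
```

```bash
python3 - <<'E'
from h import *
p,d,K,E=shot("top"); P=cloud(d,K,E); cv2.imwrite("pics/end.png",p[:,:,::-1])
for y in(-45,-25,30): 
    u,v=pix(st(30,y,190),K,E)[0].round().astype(int); print("arm top",np.nanmedian(P[v-1:v+2,u-1:u+2],(0,1)))
c,n=np.cos(YAW),np.sin(YAW); s=P.reshape(-1,3); q=s[:,:2]-C; X=1e3*(c*q[:,0]+n*q[:,1]); Y=1e3*(-n*q[:,0]+c*q[:,1]); Z=s[:,2]*1e3
k=(Z>80)&(Z<105)&(abs(Y-75)<16)&(abs(X+50)<15); print("knob",k.sum(),np.median(X[k]),np.median(Y[k]),np.percentile(Z[k],[50,95]))
k=(Z>66)&(Z<85)&(abs(Y+55)<20)&(X>-55)&(X<2); print("fin",X[k].min()-30,X[k].max()-30,Y[k].min()+55,Y[k].max()+55)
E
```

```text
arm top [0.57791392 0.05974028 0.18937213]
arm top [0.58180992 0.0803795  0.18969794]
arm top [0.59220588 0.13476192 0.18869031]
knob 95 -49.61895912508348 74.60974960223389 [94.68664332 99.85980523]
fin -61.295562692755354 -28.180233628461885 -3.958346566757861 8.16135919175234
```

View pics/end.png

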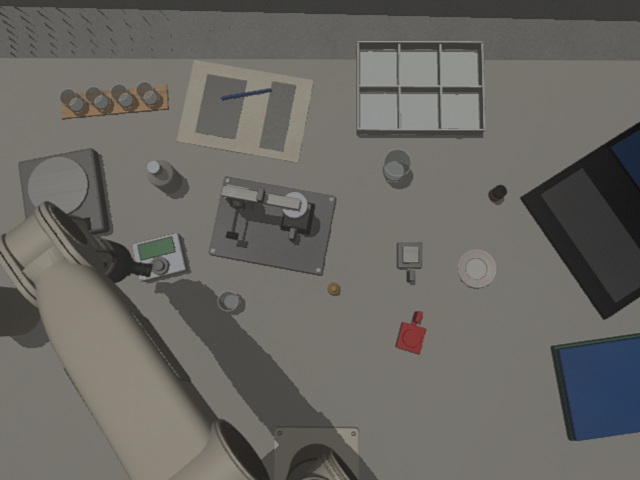

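Top view: the head (295,205) is down on the carrier, the handle (292,235) points to the front, and the pawl knob is back at (232,235). The bystanders and the square carrier (410,255) stand where they were, and the robot touches nothing.

```bash
python3 -c "
from station import job_done
print(job_done())"
```

```text
the job is handed in; nothing more can be done
None
```

The job is handed in at about 19.5 s: the round carrier is on the pad within about 2 mm and 1° of centre, the head rests on the specimen, the pawl is let go, the meter button was pressed fully, and the bystanders looked undisturbed.

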